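# Fetch the painted pumpkin from behind the paint pots

## Task

Clear all three paint pots out of the caddy and stand them on the sheet of brown paper, leaving the pumpkin where it is until they are all there; then take the pumpkin out and set it upright in the middle of the round drying stand. After that put every pot back, upright, into the same caddy cell it came from, and let go. Do not knock any pot or the pumpkin over, and leave the brush cup, the palette and the broken-off stem where they are.

Things in the scene. Friction and masses are not known exactly. Their poses are not given: they have to be found in the camera images.
- pot_blue: paint pot, a closed plain upright cylinder all in blue with a thin white band, 50 mm diameter, 110 mm tall, about 180 g (varies); origin at the centre of its underside, z up along its axis, yaw meaningless. At the start it stands in one of the caddy's three cells; which one changes from start to start.
- pot_green: paint pot, a closed plain upright cylinder all in green with a thin white band, 50 mm diameter, 110 mm tall, about 180 g (varies); origin at the centre of its underside, z up along its axis, yaw meaningless. At the start it stands in one of the caddy's three cells; which one changes from start to start.
- pot_yellow: paint pot, a closed plain upright cylinder all in yellow with a thin white band, 50 mm diameter, 110 mm tall, about 180 g (varies); origin at the centre of its underside, z up along its axis, yaw meaningless. At the start it stands in one of the caddy's three cells; which one changes from start to start.
- pumpkin: small craft pumpkin, orange above, green below, no stem; 58 mm widest diameter (upright sides 15 to 29 mm above its underside), 44 mm tall, flat 36 mm foot, about 100 g; origin at the centre of its underside, z up, yaw meaningless. Starts in the caddy's middle bay on a round pedestal (40 mm diameter, top at z 26 mm), hemmed in by the pots, which rise above it.
- caddy: navy fixed caddy, 206 (x) x 136 (y); origin mid-underside at table height, x away from the robot (+-0.35 rad). All mm. Pot cells 62 x 62 inside, floor z 4, at (-68,33), (-68,-33), (68,0). Pumpkin bay 66 x 66 at (0,0). Blue dividers (x=-35, x=35, front y=0) 4 thick, 22 high; outer walls and blocks by the rear cell 40 high; blocks at the bay's y sides 55 high: grip the pumpkin along caddy x.
- paper: brown sheet with paint spots, fixed flat on the table: 240 mm along its x, 120 mm along its y, 2 mm thick; origin at the centre of its underside (table height). Side area for the pots: each pot's axis must stand over it. It lies left or right of the caddy, its x within 0.25 rad of world x; the drying stand is on the other side.
- stand: round black drying stand, fixed: disc of 100 mm diameter on a short foot, flat top at z 30 mm with a thin white circle (64 mm) round the middle; origin at the centre of its underside (table height). Yaw meaningless.
- brush_cup: bystander, loose: white ceramic cup with three paint brushes standing in it, 76 mm diameter, cup 85 mm tall, brushes up to 167 mm; origin at the centre of its underside.
- palette: bystander, loose: round white palette disc with dabs of paint, 110 mm diameter, 7 mm thick; origin at the centre of its underside.
- stem: bystander, loose: broken-off green pumpkin stem lying on the table, 50 x 16 x 14 mm, long along its x; origin near the middle of its underside.

How it is judged:
On the way, in this order (a step that is already met when the one before it is completed fails the run):
1. all three pots stand upright and released on the brown paper while the pumpkin is still in its bay (x of pot_blue in the frame of paper between -0.12 and 0.12 m and y of pot_blue in the frame of paper between -0.06 and 0.06 m and z of each of pot_blue, pot_green, pot_yellow in the frame of paper below 0.008 m and angle between each of pot_blue, pot_green, pot_yellow's own z axis and vertical below 0.1 rad and contact force between the fingers and pot_blue below 0.2 N and x of pot_green in the frame of paper between -0.12 and 0.12 m and y of pot_green in the frame of paper between -0.06 and 0.06 m and contact force between the fingers and pot_green below 0.2 N and x of pot_yellow in the frame of paper between -0.12 and 0.12 m and y of pot_yellow in the frame of paper between -0.06 and 0.06 m and contact force between the fingers and pot_yellow below 0.2 N and distance of pumpkin from where it was at the start of the episode below 0.015 m), for 0.2 s.
2. the pumpkin stands released in the middle of the drying stand while all three pots are still on the paper (horizontal distance between pumpkin and stand below 0.015 m and z of pumpkin in the frame of stand between 0.025 and 0.036 m and angle between pumpkin's own z axis and vertical below 0.12 rad and contact force between the fingers and pumpkin below 0.2 N and linear speed of pumpkin below 0.02 m/s and x of pot_blue in the frame of paper between -0.12 and 0.12 m and y of pot_blue in the frame of paper between -0.06 and 0.06 m and z of each of pot_blue, pot_green, pot_yellow in the frame of paper below 0.008 m and angle between each of pot_blue, pot_green, pot_yellow's own z axis and vertical below 0.1 rad and contact force between the fingers and pot_blue below 0.2 N and x of pot_green in the frame of paper between -0.12 and 0.12 m and y of pot_green in the frame of paper between -0.06 and 0.06 m and contact force between the fingers and pot_green below 0.2 N and x of pot_yellow in the frame of paper between -0.12 and 0.12 m and y of pot_yellow in the frame of paper between -0.06 and 0.06 m and contact force between the fingers and pot_yellow below 0.2 N), for 0.2 s.
At the end, for the whole second after the job is handed in: Each pot stands upright (within 0.1 rad), at rest and released, within 14 mm of where it was at the start (in its own cell, on the cell's floor); the pumpkin stands upright (within 0.12 rad), at rest and released on top of the drying stand, its axis within 15 mm of the stand's (horizontal distance between pumpkin and stand below 0.015 m and z of pumpkin in the frame of stand between 0.025 and 0.036 m and angle between pumpkin's own z axis and vertical below 0.12 rad and contact force between the fingers and pumpkin below 0.2 N and linear speed of each of pumpkin, pot_blue, pot_green, pot_yellow below 0.02 m/s and distance of each of pot_blue, pot_green, pot_yellow from where it was at the start of the episode below 0.014 m and angle between each of pot_blue, pot_green, pot_yellow's own z axis and vertical below 0.1 rad and contact force between the fingers and pot_blue below 0.2 N and contact force between the fingers and pot_green below 0.2 N and contact force between the fingers and pot_yellow below 0.2 N); the robot touches nothing.
It fails at once if a bystander (brush cup, palette or stem) is shifted by more than 30 mm (distance of any of brush_cup, palette, stem from where it was at the start of the episode above 0.03 m).
It fails at once if a pot or the pumpkin is tipped by more than 0.6 rad (angle between any of pot_blue, pot_green, pot_yellow, pumpkin's own z axis and vertical above 0.6 rad).
It also fails if it takes over 147 s, if anything falls off the work surface, if the arm or the gripper's body presses on something with over 40 N, if the wrist force passes 120 N, or if a joint passes its speed limit or range.

## Robot

A 6-joint arm with a two-finger parallel gripper is mounted at the origin on the work surface. World frame = base frame: x ahead of the robot, y to its left, z up, the work surface at z = 0. Lengths are in m, angles in rad, forces in N, time in s.
With the tool pointing down it reaches from about 0.25 to 0.775 m from the base axis. Payload 4 kg.
Tool frame: the origin (TCP) lies at the very end of the fingers, on their centre line; the grasp point (between the pads) lies 19 mm behind it; z points along the fingers, y is the line along which they close (so a half turn about z gives the same grasp; the last joint's range is limited). The gripper opens to 94 mm and grips with 3 to 60 N. Pads are 16 mm wide; open, the fingers measure 119 mm over their backs; the gripper's body (75 mm by 177 mm) begins 78 mm behind the grasp point.
Start: joints at [-1.307, 0.087, 1.371, -0, 1.684, -0.103], TCP at [0.197, -0.513, 0.206] pointing down, gripper open.
Joint ranges: [-3.1, 3.1], [-0.76, 2.03], [0.27, 2.55], [-1.08, 4.22], [0.17, 2.65], [-2.57, 2.57]. Speed limits (rad/s): [2.79, 2.79, 3.14, 3.14, 3.14, 3.14].

## Interface

Orientations are given as [roll, pitch, yaw] about the fixed x, y, z axes, in that order (R = Rz(yaw) Ry(pitch) Rx(roll)).
In Python, from bench import robot, vision gives the robot as it stands.
- The arm moves only by the shell command python3 -m crank 'ROWS'. ROWS is JSON, a list of rows, each a list of 3 entries, a list of its own where there are three numbers: the closure, from 0 (fully open) to 1 (shut), then the shift along the tool's x, y, z in m, then the turn, a rotation vector about the tool's x, y, z in degrees. A call has 1 to 8 rows; each row shifts and turns the commanded pose from where the row before left it, along the tool's axes as they then stand; what a row does not reach is not made up. A row lasts 1/10 s, in which the tool goes at most 50 mm and 8.59 degrees, less where a joint would pass 70% of its speed; a pose out of reach is approached as far as the arm can. A call with a gripper value outside its range is refused whole. The fingers move at their own pace and stop on an object; the grip force is fixed at half the most. Time passes only in rows, so rows that do not move let the fingers close. It gives the time, the measured TCP pose, the force, the opening and the grip force at its end, in the units of the state.
- robot.get_obs(): the state, without advancing time (a new reading comes with each control period).
- vision.snapshot(name): name is "side" or "top"; returns a dict with "color" (400x640x3 uint8, red, green, blue), "z_map" (400x640 float32, m along the optical axis (not along the pixel's ray), 0 where there is no reading), "fx", "fy", "cx", "cy" (pixels), "R" (3x3) and "t" (3): a world point X has camera coordinates R X + t. Camera axes: x right, y down, z forward; pixel columns grow to the right and rows downward; lengths in m; the calibration is good to about 2 mm. A picture is of the moment at which its call begins.
- robot.close_job(): hands the job in; it is judged then, once.
The state is a dict: "time": time; "joint_positions": joint angles; "qvel": joint speeds; "joint_torque": joint torques, N m; "tool_pos": TCP position; "ee_rot": TCP orientation; "wrist_force": force on the tool from outside, world axes, zero at the start; "wrist_torque": the same for the moment, N m; "width": finger opening in m; "finger_force": force on a finger pad.
Only numpy, scipy, OpenCV 4.12 (cv2) and the standard library are available. Lean on these libraries where they do the work, as an engineer would, in place of code of your own. Each camera call takes 0.05 s, during which the arm holds its last target. There are 200 camera calls.

## Working session

There is one attempt and no reset: what is moved stays moved. The work goes in short steps, Python scripts to look and compute and a shell command to move; the robot and the scene stay as the last step left them, time stands still between calls to the robot, and variables do not carry over. Pictures are saved under pics/ and viewed, at most 14 in all, crops included, and the job is handed in when it is done.

```bash
mkdir -p pics
python3 - <<'E'
from bench import robot, vision
import cv2,numpy as np
for n in("top","side"):
    s=vision.snapshot(n); np.savez(f"{n}0.npz",**s)
    cv2.imwrite(f"pics/{n}0.png",s["color"][:,:,::-1]); print(n,s["fx"],s["cx"],s["cy"],-s["R"].T@s["t"],s["R"].round(2).tolist())
o=robot.get_obs(); print({k:np.round(v,3) for k,v in o.items()})
E
```

```text
top 484.9002919907635 316.7895258155211 192.44298503658126 [0.48632522 0.00565645 1.09557909] [[0.01, -1.0, -0.01], [-0.99, -0.01, -0.1], [0.1, 0.01, -0.99]]
side 369.8594486981432 317.0688258886787 196.89018611838836 [0.31278431 0.62996683 0.69521196] [[-0.9, -0.44, -0.01], [-0.3, 0.62, -0.73], [0.33, -0.65, -0.69]]
{'time': np.float64(0.1), 'joint_positions': array([-1.307,  0.088,  1.372, -0.   ,  1.684, -0.103]), 'qvel': array([ 0.   ,  0.   , -0.004, -0.001, -0.   , -0.001]), 'joint_torque': array([ 3.0000e-03, -3.4125e+01, -3.0330e+01,  7.2000e-02,  3.0000e-02,
       -0.0000e+00]), 'tool_pos': array([ 0.197, -0.513,  0.204]), 'ee_rot': array([-3.14 , -0.   ,  0.367]), 'wrist_force': array([-0.094, -0.475,  0.064]), 'wrist_torque': array([-0.042,  0.012, -0.013]), 'finger_force': np.float64(0.0), 'width': np.float64(0.094)}
```

View pics/top0.png

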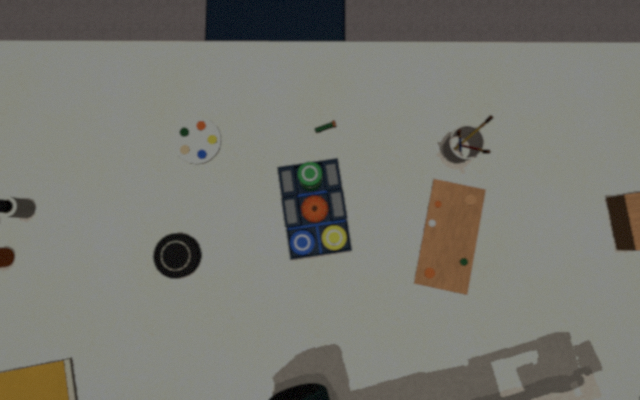

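View pics/side0.png

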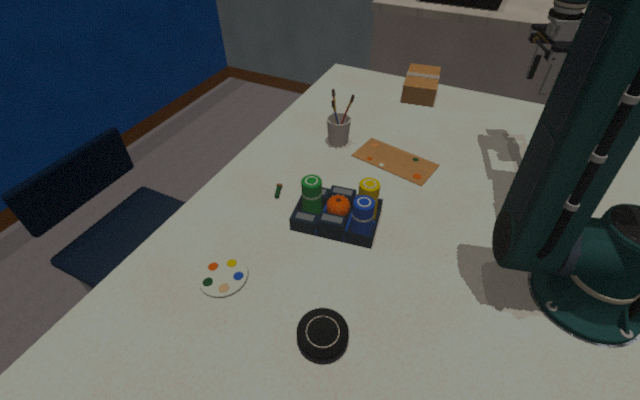

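The top view shows green (310,174) in the rear cell, the pumpkin (315,208), blue (302,242) and yellow (334,238). The paper is at (450,237), the stand at (177,256), the stem at (325,127) and the cup at (463,143). The side view agrees.

```bash
cat > m.py <<'E'
import numpy as np,cv2
def world(s,u,v,z):
    d=np.array([(u-s["cx"])/s["fx"],(v-s["cy"])/s["fy"],1.0]); R=s["R"];c=-R.T@s["t"];d=R.T@d
    return c+d*(z-c[2])/d[2]
def heights(s):
    v,u=np.mgrid[:400,:640];Z=s["z_map"];P=np.stack([(u-s["cx"])/s["fx"]*Z,(v-s["cy"])/s["fy"]*Z,Z],-1)
    W=(P-s["t"])@s["R"]; W[Z==0]=-9
    return W
def near(s,px,lo,hi,r=22,plane=None):
    "largest blob near px with height in lo..hi -> centre on plane, min circle diameter"
    W=heights(s);m=((W[...,2]>lo)&(W[...,2]<hi)).astype(np.uint8)
    k=np.zeros_like(m);cv2.circle(k,px,r,1,-1);m&=k
    c=max(cv2.findContours(m,0,1)[0],key=cv2.contourArea)
    M=cv2.moments(m*cv2.drawContours(np.zeros_like(m),[c],-1,1,-1),True);u,v=M["m10"]/M["m00"],M["m01"]/M["m00"]
    return world(s,u,v,plane if plane else (lo+hi)/2),(u,v),2*np.sqrt(M["m00"]/np.pi),np.median(W[...,2][m>0])
E
python3 - <<'E'
from m import *
s=dict(np.load("top0.npz"))
for n,px,lo,hi,r,pl in[("green",(310,174),.1,.13,16,.114),("blue",(302,242),.1,.13,16,.114),("yellow",(334,238),.1,.13,16,.114),("pump",(315,208),.045,.08,15,.055),("stand",(177,256),.02,.045,30,.03),("palette",(200,141),.004,.02,28,.007),("cup",(463,146),.06,.12,30,.085)]:
    p,uv,d,h=near(s,px,lo,hi,r,pl); print(n,p.round(4),np.round(uv,1),"diam mm",round(d/s["fx"]*(1.0956-pl)*1000,1),"h",round(float(h),4))
hsv=cv2.cvtColor(s["color"],cv2.COLOR_RGB2HSV)
m=cv2.inRange(hsv,(3,60,60),(22,200,255));k=np.zeros_like(m);k[165:305,400:495]=255
c=max(cv2.findContours(m&k,0,2)[0],key=cv2.contourArea);b=cv2.boxPoints(cv2.minAreaRect(c))
q=np.array([world(s,*x,.002) for x in b]);print("paper",q.round(3).tolist(),q.mean(0),[np.linalg.norm(q[i]-q[i-1]) for i in(1,2)])
W=heights(s);m=((W[...,2]>.03)&(W[...,2]<.15)).astype(np.uint8)*255;k=np.zeros_like(m);k[150:268,270:360]=255
m=cv2.inRange(hsv,(100,90,0),(130,255,110))&k
c=max(cv2.findContours(m,0,2)[0],key=cv2.contourArea);b=cv2.boxPoints(cv2.minAreaRect(c));print(b.tolist())
q=np.array([world(s,*x,.04) for x in b]);print("caddy",q.round(3).tolist(),q.mean(0),[np.linalg.norm(q[i]-q[i-1]) for i in(1,2)])
E
```

```text
green [0.626  0.0318 0.114 ] [309.1 173.5] diam mm 49.4 h 0.114
blue [0.4864 0.0457 0.114 ] [301.6 242.1] diam mm 49.6 h 0.1142
yellow [ 0.4968 -0.0186  0.114 ] [333.5 237.2] diam mm 49.7 h 0.1142
pump [0.5583 0.0223 0.055 ] [314.  208.6] diam mm 57.9 h 0.0669
stand [0.4552 0.325  0.03  ] [175.3 255.5] diam mm 101.0 h 0.03
palette [0.7165 0.2931 0.007 ] [196.5 140.2] diam mm 101.1 h 0.0069
cup [ 0.7016 -0.3008  0.085 ] [467.3 141. ] diam mm 52.6 h 0.0817
paper [[0.395, -0.198, 0.002], [0.633, -0.246, 0.002], [0.61, -0.367, 0.002], [0.374, -0.316, 0.002]] [ 0.50319296 -0.28200671  0.002     ] [np.float64(0.2421959018798187), np.float64(0.12247559565857224)]
[[284.2702941894531, 215.62161254882812], [343.2973327636719, 205.78378295898438], [350.3783874511719, 248.270263671875], [291.3513488769531, 258.10809326171875]]
caddy [[0.543, 0.087, 0.04], [0.566, -0.041, 0.04], [0.474, -0.057, 0.04], [0.452, 0.07, 0.04]] [0.5087909 0.0147932 0.04     ] [np.float64(0.13045530105730124), np.float64(0.09324588409580027)]
```

```bash
cat > go.py <<'E'
import sys,numpy as np
from scipy.spatial.transform import Rotation as Ro
from bench import robot
o=robot.get_obs();R=Ro.from_euler("xyz",o["ee_rot"]);p=np.array(o["tool_pos"])
print("t",round(float(o["time"]),2),"p",p.round(4),"rot",np.round(o["ee_rot"],3),"w",round(float(o["width"]),4),"ff",round(float(o["finger_force"]),1),"wf",np.round(o["wrist_force"],1))
a=list(map(float,sys.argv[1:]))
for i in range(0,len(a),3): print("tool-frame delta mm to",a[i:i+3],(R.inv().apply(np.array(a[i:i+3])-p)*1e3).round(1))
if a: print("turn to down/yaw1.72 (deg)",(R.inv()*Ro.from_euler("xyz",[np.pi,0,1.72])).as_rotvec(degrees=True).round(2))
E
python3 -m crank '[[0.3,[0,0,0],[0,0,-7.75]],[0.3,[0,0,0],[0,0,-7.75]],[0.3,[0,0,0],[0,0,-7.75]],[0.3,[0,0,0],[0,0,-7.75]],[0.3,[0,0,0],[0,0,-7.75]],[0.3,[0,0,0],[0,0,-7.75]],[0.3,[0,0,0],[0,0,-7.75]],[0.3,[0,0,0],[0,0,-7.75]]]'
python3 -m crank '[[0.3,[0,0,0],[0,0,-7.75]],[0.3,[0,0,0],[0,0,-7.75]],[0.3,[0,0,0],[0,0,0]],[0.3,[0,0,0],[0,0,0]]]'
python3 go.py 0.497 -0.0186 0.206
```

```text
time: 0.9
tool_pos: [0.1971, -0.5131, 0.2048]
ee_rot: [-3.141, -0.001, 1.454]
wrist_force: [0.2, 0.1, 0.9]
width: 0.0655
finger_force: 0.0
time: 1.3
tool_pos: [0.1972, -0.5132, 0.205]
ee_rot: [-3.142, -0.001, 1.717]
wrist_force: [-0.0, -0.5, -0.7]
width: 0.066
finger_force: 0.0
t 1.3 p [ 0.1972 -0.5132  0.205 ] rot [-3.142e+00 -1.000e-03  1.717e+00] w 0.066 ff 0.0 wf [-0.  -0.5 -0.7]
tool-frame delta mm to [0.497, -0.0186, 0.206] [445.8 368.5  -0.6]
turn to down/yaw1.72 (deg) [-0.   -0.05 -0.19]
```

```bash
python3 -m crank '[[0.3,[0.032,0.026,0],[0,0,0]],[0.3,[0.032,0.026,0],[0,0,0]],[0.3,[0.032,0.026,0],[0,0,0]],[0.3,[0.032,0.026,0],[0,0,0]],[0.3,[0.032,0.026,0],[0,0,0]],[0.3,[0.032,0.026,0],[0,0,0]],[0.3,[0.032,0.026,0],[0,0,0]],[0.3,[0.032,0.026,0],[0,0,0]]]' >/dev/null
python3 -m crank '[[0.3,[0.032,0.026,0],[0,0,0]],[0.3,[0.032,0.026,0],[0,0,0]],[0.3,[0.032,0.026,0],[0,0,0]],[0.3,[0.032,0.026,0],[0,0,0]],[0.3,[0.032,0.026,0],[0,0,0]],[0.3,[0.032,0.026,0],[0,0,0]],[0.3,[0,0,0],[0,0,0]],[0.3,[0,0,0],[0,0,0]]]' >/dev/null
python3 go.py 0.497 -0.0186 0.078
```

```text
t 2.9 p [ 0.4908 -0.0159  0.2051] rot [-3.14  0.    1.72] w 0.0656 ff 0.0 wf [ 0.4 -0.5 -0.1]
tool-frame delta mm to [0.497, -0.0186, 0.078] [ -3.5   5.9 127.1]
turn to down/yaw1.72 (deg) [-0.06  0.02  0.  ]
```

```bash
python3 -m crank '[[0.3,[-0.0035,0.006,0.01],[0,0,0]],[0.3,[0,0,0.03],[0,0,0]],[0.3,[0,0,0.03],[0,0,0]],[0.3,[0,0,0.03],[0,0,0]],[0.3,[0,0,0.02],[0,0,0]],[0.3,[0,0,0.007],[0,0,0]],[0.3,[0,0,0],[0,0,0]]]'
python3 -m crank '[[0.6,[0,0,0],[0,0,0]],[0.6,[0,0,0],[0,0,0]],[0.6,[0,0,0],[0,0,0]],[0.6,[0,0,0],[0,0,0]],[0.6,[0,0,0],[0,0,0]]]'
python3 go.py
```

```text
time: 3.6
tool_pos: [0.4963, -0.0201, 0.0771]
ee_rot: [-3.139, -0.001, 1.717]
wrist_force: [-0.7, 0.3, -0.1]
width: 0.0658
finger_force: 0.0
time: 4.1
tool_pos: [0.4985, -0.0194, 0.0801]
ee_rot: [3.139, 0.001, 1.719]
wrist_force: [-0.1, -0.9, 4.2]
width: 0.0494
finger_force: 30.0
t 4.1 p [ 0.4985 -0.0194  0.0801] rot [3.139e+00 1.000e-03 1.719e+00] w 0.0494 ff 30.0 wf [-0.1 -0.9  4.2]
```

```bash
python3 -m crank '[[0.6,[0,0,-0.01],[0,0,0]],[0.6,[0,0,-0.02],[0,0,0]],[0.6,[0,0,-0.03],[0,0,0]],[0.6,[0,0,-0.03],[0,0,0]],[0.6,[0,0,-0.03],[0,0,0]],[0.6,[0,0,-0.005],[0,0,0]],[0.6,[0,0,0],[0,0,0]]]'
python3 go.py 0.586 -0.299 0.203
```

```text
time: 4.8
tool_pos: [0.4975, -0.0189, 0.2037]
ee_rot: [3.141, 0.0, 1.72]
wrist_force: [-0.8, 0.3, -2.7]
width: 0.0496
finger_force: 30.0
t 4.8 p [ 0.4975 -0.0189  0.2037] rot [3.141 0.    1.72 ] w 0.0496 ff 30.0 wf [-0.8  0.3 -2.7]
tool-frame delta mm to [0.586, -0.299, 0.203] [-290.1   46.     0.8]
turn to down/yaw1.72 (deg) [ 0.05  0.01 -0.02]
```

```bash
python3 -m crank '[[0.6,[-0.015,0.002,0],[0,0,0]],[0.6,[-0.03,0.005,0],[0,0,0]],[0.6,[-0.04,0.007,0],[0,0,0]],[0.6,[-0.04,0.007,0],[0,0,0]],[0.6,[-0.04,0.007,0],[0,0,0]],[0.6,[-0.04,0.007,0],[0,0,0]],[0.6,[-0.04,0.006,0],[0,0,0]],[0.6,[-0.03,0.003,0],[0,0,0]]]' >/dev/null
python3 -m crank '[[0.6,[-0.015,0.002,0],[0,0,0]],[0.6,[0,0,0.02],[0,0,0]],[0.6,[0,0,0.03],[0,0,0]],[0.6,[0,0,0.03],[0,0,0]],[0.6,[0,0,0.025],[0,0,0]],[0.6,[0,0,0.01],[0,0,0]],[0.6,[0,0,0.005],[0,0,0]],[0.6,[0,0,0],[0,0,0]]]'
python3 go.py 0.586 -0.299 0.077
```

```text
time: 6.4
tool_pos: [0.5853, -0.2993, 0.0826]
ee_rot: [-3.14, -0.001, 1.719]
wrist_force: [0.3, 0.4, -2.5]
width: 0.0492
finger_force: 30.0
t 6.4 p [ 0.5853 -0.2993  0.0826] rot [-3.140e+00 -1.000e-03  1.719e+00] w 0.0492 ff 30.0 wf [ 0.3  0.4 -2.5]
tool-frame delta mm to [0.586, -0.299, 0.077] [0.2 0.7 5.6]
turn to down/yaw1.72 (deg) [-0.07 -0.05 -0.05]
```

Last bit down, release, rise, then over to blue.

```bash
python3 -m crank '[[0.6,[0,0,0.003],[0,0,0]],[0.6,[0,0,0.0025],[0,0,0]],[0.6,[0,0,0],[0,0,0]],[0.6,[0,0,0],[0,0,0]]]'
python3 -m crank '[[0.3,[0,0,0],[0,0,0]],[0.3,[0,0,0],[0,0,0]],[0.3,[0,0,0],[0,0,0]],[0.3,[0,0,-0.02],[0,0,0]],[0.3,[0,0,-0.03],[0,0,0]],[0.3,[0,0,-0.03],[0,0,0]],[0.3,[0,0,-0.03],[0,0,0]]]'
python3 go.py 0.4864 0.0457 0.187
```

```text
time: 6.8
tool_pos: [0.5861, -0.2991, 0.0787]
ee_rot: [3.141, 0.001, 1.72]
wrist_force: [0.3, -0.3, -2.1]
width: 0.0499
finger_force: 30.0
time: 7.5
tool_pos: [0.5858, -0.299, 0.1895]
ee_rot: [3.141, 0.0, 1.719]
wrist_force: [0.6, 0.4, 0.1]
width: 0.0656
finger_force: 0.0
t 7.5 p [ 0.5858 -0.299   0.1895] rot [3.141 0.    1.719] w 0.0656 ff 0.0 wf [0.6 0.4 0.1]
tool-frame delta mm to [0.4864, 0.0457, 0.187] [355.7 -47.2   2.3]
turn to down/yaw1.72 (deg) [ 0.02  0.02 -0.03]
```

```bash
python3 -m crank '[[0.3,[0.04,-0.0055,0],[0,0,0]],[0.3,[0.045,-0.0055,0],[0,0,0]],[0.3,[0.045,-0.0055,0],[0,0,0]],[0.3,[0.045,-0.006,0],[0,0,0]],[0.3,[0.045,-0.006,0],[0,0,0]],[0.3,[0.045,-0.006,0],[0,0,0]],[0.3,[0.045,-0.006,0],[0,0,0]],[0.3,[0.045,-0.0065,0],[0,0,0]]]' >/dev/null
python3 -m crank '[[0.3,[0,0,0],[0,0,0]],[0.3,[0,0,0.02],[0,0,0]],[0.3,[0,0,0.02],[0,0,0]],[0.3,[0,0,0],[0,0,0]]]'
python3 go.py 0.4864 0.0457 0.078
```

```text
time: 8.7
tool_pos: [0.4851, 0.0445, 0.1453]
ee_rot: [-3.136, -0.0, 1.719]
wrist_force: [-0.1, -0.0, -0.1]
width: 0.0657
finger_force: 0.0
t 8.7 p [0.4851 0.0445 0.1453] rot [-3.136 -0.     1.719] w 0.0657 ff 0.0 wf [-0.1 -0.  -0.1]
tool-frame delta mm to [0.4864, 0.0457, 0.078] [ 1.   1.8 67.3]
turn to down/yaw1.72 (deg) [-0.3  -0.02 -0.05]
```

```bash
python3 -m crank '[[0.3,[0.001,0.001,0.03],[0,0,0]],[0.3,[0,0,0.025],[0,0,0]],[0.3,[0,0,0.013],[0,0,0]],[0.6,[0,0,0],[0,0,0]],[0.6,[0,0,0],[0,0,0]],[0.6,[0,0,0],[0,0,0]],[0.6,[0,0,0],[0,0,0]],[0.6,[0,0,0],[0,0,0]]]'
python3 go.py
python3 -m crank '[[0.6,[0,0,-0.01],[0,0,0]],[0.6,[0,0,-0.02],[0,0,0]],[0.6,[0,0,-0.03],[0,0,0]],[0.6,[0,0,-0.03],[0,0,0]],[0.6,[0,0,-0.03],[0,0,0]],[0.6,[0,0,-0.015],[0,0,0]],[0.6,[0,0,0],[0,0,0]]]'
python3 go.py 0.503 -0.282 0.213
```

```text
time: 9.5
tool_pos: [0.4887, 0.0461, 0.0816]
ee_rot: [3.139, 0.001, 1.719]
wrist_force: [-0.3, -0.7, 3.6]
width: 0.0496
finger_force: 30.0
t 9.5 p [0.4887 0.0461 0.0816] rot [3.139e+00 1.000e-03 1.719e+00] w 0.0496 ff 30.0 wf [-0.3 -0.7  3.6]
time: 10.2
tool_pos: [0.4888, 0.0463, 0.2177]
ee_rot: [3.136, 0.001, 1.72]
wrist_force: [-0.2, -0.1, -2.4]
width: 0.0496
finger_force: 30.0
t 10.2 p [0.4888 0.0463 0.2177] rot [3.136e+00 1.000e-03 1.720e+00] w 0.0496 ff 30.0 wf [-0.2 -0.1 -2.4]
tool-frame delta mm to [0.503, -0.282, 0.213] [-326.8  -34.7    4.8]
turn to down/yaw1.72 (deg) [ 0.29  0.05 -0.02]
```

```bash
python3 -m crank '[[0.6,[-0.017,-0.002,0],[0,0,0]],[0.6,[-0.035,-0.004,0],[0,0,0]],[0.6,[-0.045,-0.005,0],[0,0,0]],[0.6,[-0.045,-0.005,0],[0,0,0]],[0.6,[-0.045,-0.005,0],[0,0,0]],[0.6,[-0.045,-0.005,0],[0,0,0]],[0.6,[-0.045,-0.004,0],[0,0,0]],[0.6,[-0.035,-0.003,0],[0,0,0]]]' >/dev/null
python3 -m crank '[[0.6,[-0.015,-0.002,0],[0,0,0]],[0.6,[0,0,0.02],[0,0,0]],[0.6,[0,0,0.035],[0,0,0]],[0.6,[0,0,0.035],[0,0,0]],[0.6,[0,0,0.025],[0,0,0]],[0.6,[0,0,0.015],[0,0,0]],[0.6,[0,0,0.006],[0,0,0]],[0.6,[0,0,0],[0,0,0]]]'
python3 go.py 0.503 -0.282 0.078
```

```text
time: 11.8
tool_pos: [0.5013, -0.2816, 0.0793]
ee_rot: [-3.141, -0.001, 1.72]
wrist_force: [-0.6, -0.5, -1.8]
width: 0.0497
finger_force: 30.0
t 11.8 p [ 0.5013 -0.2816  0.0793] rot [-3.141e+00 -1.000e-03  1.720e+00] w 0.0497 ff 30.0 wf [-0.6 -0.5 -1.8]
tool-frame delta mm to [0.503, -0.282, 0.078] [-0.7  1.7  1.3]
turn to down/yaw1.72 (deg) [-0.02 -0.03  0.01]
```

```bash
python3 -m crank '[[0.6,[0,0,0.001],[0,0,0]],[0.6,[0,0,0],[0,0,0]],[0.3,[0,0,0],[0,0,0]],[0.3,[0,0,0],[0,0,0]],[0.3,[0,0,0],[0,0,0]],[0.3,[0,0,-0.02],[0,0,0]],[0.3,[0,0,-0.04],[0,0,0]],[0.3,[0,0,-0.05],[0,0,0]]]'
python3 go.py 0.626 0.0318 0.188
```

```text
time: 12.6
tool_pos: [0.5001, -0.2815, 0.1863]
ee_rot: [-3.137, -0.004, 1.719]
wrist_force: [0.5, -0.7, 0.1]
width: 0.0658
finger_force: 0.0
t 12.6 p [ 0.5001 -0.2815  0.1863] rot [-3.137 -0.004  1.719] w 0.0658 ff 0.0 wf [ 0.5 -0.7  0.1]
tool-frame delta mm to [0.626, 0.0318, 0.188] [291.2 170.9  -1.2]
turn to down/yaw1.72 (deg) [-0.25 -0.23 -0.04]
```

```bash
python3 -m crank '[[0.3,[0.036,0.021,0],[0,0,0]],[0.3,[0.036,0.021,0],[0,0,0]],[0.3,[0.036,0.021,0],[0,0,0]],[0.3,[0.036,0.021,0],[0,0,0]],[0.3,[0.036,0.021,0],[0,0,0]],[0.3,[0.036,0.021,0],[0,0,0]],[0.3,[0.036,0.021,0],[0,0,0]],[0.3,[0.039,0.023,0],[0,0,0]]]' >/dev/null
python3 -m crank '[[0.3,[0,0,0],[0,0,0]],[0.3,[0,0,0.02],[0,0,0]],[0.3,[0,0,0.02],[0,0,0]],[0.3,[0,0,0],[0,0,0]]]'
python3 go.py 0.626 0.0318 0.079
```

```text
time: 13.8
tool_pos: [0.6243, 0.0302, 0.1441]
ee_rot: [-3.135, -0.001, 1.719]
wrist_force: [-0.3, -0.7, -0.8]
width: 0.0659
finger_force: 0.0
t 13.8 p [0.6243 0.0302 0.1441] rot [-3.135e+00 -1.000e-03  1.719e+00] w 0.0659 ff 0.0 wf [-0.3 -0.7 -0.8]
tool-frame delta mm to [0.626, 0.0318, 0.079] [ 1.3  2.4 65.1]
turn to down/yaw1.72 (deg) [-0.4  -0.05 -0.05]
```

```bash
python3 -m crank '[[0.3,[0.001,0.002,0.03],[0,0,0]],[0.3,[0,0,0.025],[0,0,0]],[0.3,[0,0,0.011],[0,0,0]],[0.6,[0,0,0],[0,0,0]],[0.6,[0,0,0],[0,0,0]],[0.6,[0,0,0],[0,0,0]],[0.6,[0,0,0],[0,0,0]],[0.6,[0,0,0],[0,0,0]]]'
python3 -m crank '[[0.6,[0,0,-0.01],[0,0,0]],[0.6,[0,0,-0.02],[0,0,0]],[0.6,[0,0,-0.03],[0,0,0]],[0.6,[0,0,-0.03],[0,0,0]],[0.6,[0,0,-0.03],[0,0,0]],[0.6,[0,0,-0.015],[0,0,0]],[0.6,[0,0,0],[0,0,0]]]'
python3 go.py 0.42 -0.265 0.213
```

```text
time: 14.6
tool_pos: [0.6293, 0.0318, 0.0839]
ee_rot: [3.138, 0.001, 1.719]
wrist_force: [0.2, -1.2, 3.1]
width: 0.05
finger_force: 30.0
time: 15.3
tool_pos: [0.6295, 0.032, 0.2204]
ee_rot: [3.136, 0.001, 1.72]
wrist_force: [0.2, 0.8, -2.1]
width: 0.0497
finger_force: 30.0
t 15.3 p [0.6295 0.032  0.2204] rot [3.136e+00 1.000e-03 1.720e+00] w 0.0497 ff 30.0 wf [ 0.2  0.8 -2.1]
tool-frame delta mm to [0.42, -0.265, 0.213] [-262.6 -251.2    6.2]
turn to down/yaw1.72 (deg) [ 0.33  0.06 -0.02]
```

```bash
python3 -m crank '[[0.6,[-0.012,-0.011,0],[0,0,0]],[0.6,[-0.024,-0.023,0],[0,0,0]],[0.6,[-0.03,-0.029,0],[0,0,0]],[0.6,[-0.03,-0.029,0],[0,0,0]],[0.6,[-0.03,-0.029,0],[0,0,0]],[0.6,[-0.03,-0.029,0],[0,0,0]],[0.6,[-0.03,-0.029,0],[0,0,0]],[0.6,[-0.03,-0.028,0],[0,0,0]]]' >/dev/null
python3 -m crank '[[0.6,[-0.027,-0.025,0],[0,0,0]],[0.6,[-0.014,-0.013,0],[0,0,0]],[0.6,[-0.006,-0.006,0],[0,0,0]],[0.6,[0,0,0],[0,0,0]],[0.6,[0,0,0],[0,0,0]]]'
python3 go.py 0.42 -0.265 0.083
python3 -m crank '[[0.6,[0,0,0.02],[0,0,0]],[0.6,[0,0,0.035],[0,0,0]],[0.6,[0,0,0.035],[0,0,0]],[0.6,[0,0,0.025],[0,0,0]],[0.6,[0,0,0.015],[0,0,0]],[0.6,[0,0,0.006],[0,0,0]],[0.6,[0,0,0],[0,0,0]]]'
python3 go.py 0.42 -0.265 0.079
```

```text
time: 16.6
tool_pos: [0.4187, -0.2646, 0.216]
ee_rot: [-3.141, -0.002, 1.72]
wrist_force: [-1.1, 0.4, -1.5]
width: 0.0496
finger_force: 30.0
t 16.6 p [ 0.4187 -0.2646  0.216 ] rot [-3.141e+00 -2.000e-03  1.720e+00] w 0.0496 ff 30.0 wf [-1.1  0.4 -1.5]
tool-frame delta mm to [0.42, -0.265, 0.083] [ -0.9   1.3 132.9]
turn to down/yaw1.72 (deg) [-0.05 -0.1  -0.02]
time: 17.3
tool_pos: [0.4196, -0.2642, 0.0815]
ee_rot: [3.142, -0.0, 1.722]
wrist_force: [0.5, 0.6, -1.5]
width: 0.0495
finger_force: 30.0
t 17.3 p [ 0.4196 -0.2642  0.0815] rot [ 3.142 -0.     1.722] w 0.0495 ff 30.0 wf [ 0.5  0.6 -1.5]
tool-frame delta mm to [0.42, -0.265, 0.079] [-0.8  0.3  2.5]
turn to down/yaw1.72 (deg) [ 0.   -0.01  0.1 ]
```

```bash
python3 -m crank '[[0.6,[0,0,0.0015],[0,0,0]],[0.6,[0,0,0],[0,0,0]]]'
python3 -m crank '[[0.3,[0,0,0],[0,0,0]],[0.3,[0,0,0],[0,0,0]],[0.3,[0,0,0],[0,0,0]],[0.3,[0,0,-0.02],[0,0,0]],[0.3,[0,0,-0.04],[0,0,0]],[0.3,[0,0,-0.05],[0,0,0]],[0.1,[0,0,-0.01],[0,0,0]]]'
python3 - <<'E'
from bench import vision
from m import *
for n in("top","side"):
    s=vision.snapshot(n);np.savez(n+"1.npz",**s);cv2.imwrite(f"pics/{n}1.png",s["color"][:,:,::-1])
E
python3 go.py 0.5583 0.0223 0.198
```

```text
time: 17.5
tool_pos: [0.4198, -0.2646, 0.0814]
ee_rot: [3.141, 0.0, 1.721]
wrist_force: [-2.0, 2.2, 6.1]
width: 0.0495
finger_force: 30.0
time: 18.2
tool_pos: [0.4214, -0.2671, 0.2061]
ee_rot: [3.134, 0.008, 1.72]
wrist_force: [0.6, 0.3, -0.1]
width: 0.0706
finger_force: 0.0
t 18.3 p [ 0.4202 -0.2663  0.2022] rot [3.138 0.004 1.72 ] w 0.0783 ff 0.0 wf [-0.7 -0.  -0.8]
tool-frame delta mm to [0.5583, 0.0223, 0.198] [264.9 179.3   3.7]
turn to down/yaw1.72 (deg) [ 0.23  0.25 -0.02]
```

View pics/side1.png

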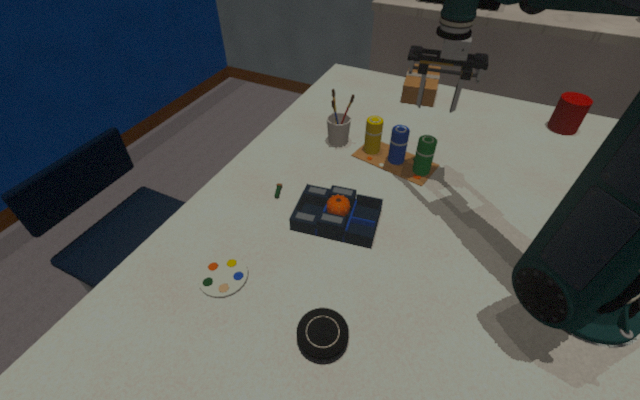

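View pics/top1.png

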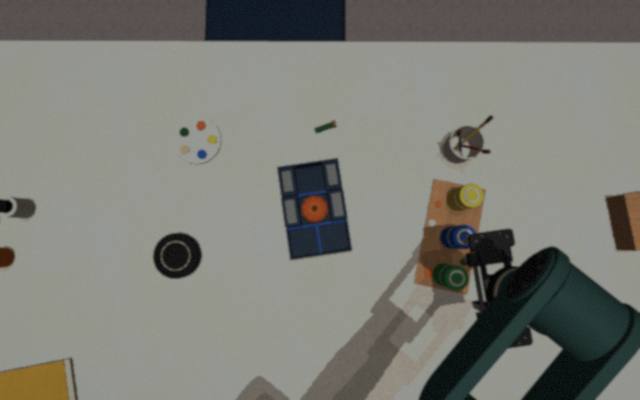

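Yellow, blue and green stand upright on the paper: side view (374,135), (400,145), (425,155). The pumpkin (315,208) is untouched and the bystanders haven't moved. Next is the pumpkin.

```bash
python3 -m crank '[[0.1,[0.033,0.022,0],[0,0,0]],[0.1,[0.033,0.022,0],[0,0,0]],[0.1,[0.033,0.022,0],[0,0,0]],[0.1,[0.033,0.022,0],[0,0,0]],[0.1,[0.033,0.022,0],[0,0,0]],[0.1,[0.033,0.023,0],[0,0,0]],[0.1,[0.033,0.023,0],[0,0,0]],[0.1,[0.033,0.023,0],[0,0,0]]]' >/dev/null
python3 -m crank '[[0.1,[0,0,0.02],[0,0,0]],[0.1,[0,0,0.04],[0,0,0]],[0.1,[0,0,0.03],[0,0,0]],[0.1,[0,0,0],[0,0,0]],[0.1,[0,0,0],[0,0,0]]]' >/dev/null
python3 go.py 0.5583 0.0223 0.030
```

```text
t 19.6 p [0.5556 0.0223 0.1076] rot [-3.137e+00 -1.000e-03  1.719e+00] w 0.0848 ff 0.0 wf [ 0.3 -0.2  0.2]
tool-frame delta mm to [0.5583, 0.0223, 0.03] [-0.5  3.  77.6]
turn to down/yaw1.72 (deg) [-0.24 -0.05 -0.03]
```

```bash
python3 -m crank '[[0.1,[0,0.003,0.02],[0,0,0]],[0.1,[0,0,0.03],[0,0,0]],[0.1,[0,0,0.02],[0,0,0]],[0.1,[0,0,0.005],[0,0,0]],[0.1,[0,0,0],[0,0,0]],[0.1,[0,0,0],[0,0,0]]]'
python3 go.py 0.5583 0.0223 0.030
```

```text
time: 20.2
tool_pos: [0.5615, 0.0225, 0.0368]
ee_rot: [3.138, 0.001, 1.719]
wrist_force: [-0.5, 0.5, -0.2]
width: 0.0848
finger_force: 0.0
t 20.2 p [0.5615 0.0225 0.0368] rot [3.138e+00 1.000e-03 1.719e+00] w 0.0848 ff 0.0 wf [-0.5  0.5 -0.2]
tool-frame delta mm to [0.5583, 0.0223, 0.03] [ 0.3 -3.2  6.7]
turn to down/yaw1.72 (deg) [ 0.22  0.05 -0.04]
```

```bash
python3 -m crank '[[0.1,[0,0,0],[0,0,0]],[0.1,[0,0,0],[0,0,0]],[0.1,[0,0,0],[0,0,0]]]' >/dev/null
python3 go.py 0.5583 0.0223 0.030
```

```text
t 20.5 p [0.5604 0.0226 0.0354] rot [3.14  0.    1.719] w 0.0841 ff 0.0 wf [ 0.5 -0.6 -0.1]
tool-frame delta mm to [0.5583, 0.0223, 0.03] [-0.  -2.1  5.3]
turn to down/yaw1.72 (deg) [ 0.09  0.02 -0.03]
```

```bash
python3 -m crank '[[0.1,[0,-0.001,0.004],[0,0,0]],[0.1,[0,0,0],[0,0,0]],[0.1,[0,0,0],[0,0,0]],[0.1,[0,0,0],[0,0,0]]]'
python3 go.py
python3 -m crank '[[0.6,[0,0,0],[0,0,0]],[0.6,[0,0,0],[0,0,0]],[0.6,[0,0,0],[0,0,0]],[0.6,[0,0,0],[0,0,0]],[0.6,[0,0,0],[0,0,0]],[0.6,[0,0,0],[0,0,0]]]'
python3 -m crank '[[0.6,[0,0,-0.01],[0,0,0]],[0.6,[0,0,-0.02],[0,0,0]],[0.6,[0,0,-0.03],[0,0,0]],[0.6,[0,0,-0.03],[0,0,0]],[0.6,[0,0,-0.01],[0,0,0]],[0.6,[0,0,0],[0,0,0]]]'
python3 go.py 0.4552 0.325 0.13
```

```text
time: 20.9
tool_pos: [0.5588, 0.0225, 0.0303]
ee_rot: [-3.141, 0.0, 1.719]
wrist_force: [0.2, 0.3, 0.1]
width: 0.0847
finger_force: 0.0
t 20.9 p [0.5588 0.0225 0.0303] rot [-3.141  0.     1.719] w 0.0847 ff 0.0 wf [0.2 0.3 0.1]
time: 21.5
tool_pos: [0.5591, 0.0225, 0.0306]
ee_rot: [3.141, 0.0, 1.719]
wrist_force: [0.3, 0.5, 0.0]
width: 0.0568
finger_force: 30.0
time: 22.1
tool_pos: [0.5601, 0.0224, 0.1328]
ee_rot: [3.137, 0.001, 1.719]
wrist_force: [0.0, 0.3, -1.1]
width: 0.0573
finger_force: 30.0
t 22.1 p [0.5601 0.0224 0.1328] rot [3.137e+00 1.000e-03 1.719e+00] w 0.0573 ff 30.0 wf [ 0.   0.3 -1.1]
tool-frame delta mm to [0.4552, 0.325, 0.13] [314.8 -59.    2.2]
turn to down/yaw1.72 (deg) [ 0.25  0.06 -0.03]
```

```bash
python3 -m crank '[[0.6,[0.015,-0.003,0],[0,0,0]],[0.6,[0.03,-0.005,0],[0,0,0]],[0.6,[0.035,-0.0065,0],[0,0,0]],[0.6,[0.035,-0.0065,0],[0,0,0]],[0.6,[0.035,-0.0065,0],[0,0,0]],[0.6,[0.035,-0.0065,0],[0,0,0]],[0.6,[0.035,-0.0065,0],[0,0,0]],[0.6,[0.035,-0.0065,0],[0,0,0]]]' >/dev/null
python3 -m crank '[[0.6,[0.03,-0.006,0],[0,0,0]],[0.6,[0.02,-0.004,0],[0,0,0]],[0.6,[0.01,-0.002,0],[0,0,0]],[0.6,[0,0,0.02],[0,0,0]],[0.6,[0,0,0.03],[0,0,0]],[0.6,[0,0,0.02],[0,0,0]],[0.6,[0,0,0.012],[0,0,0]],[0.6,[0,0,0],[0,0,0]]]' >/dev/null
python3 -m crank '[[0.6,[0,0,0],[0,0,0]],[0.6,[0,0,0],[0,0,0]],[0.6,[0,0,0],[0,0,0]],[0.6,[0,0,0],[0,0,0]]]' >/dev/null
python3 go.py 0.4552 0.325 0.0345
```

```text
t 24.1 p [0.4545 0.3256 0.0496] rot [ 3.140e+00 -1.000e-03  1.719e+00] w 0.057 ff 30.0 wf [-1.1 -0.9 -1.2]
tool-frame delta mm to [0.4552, 0.325, 0.0345] [-0.7  0.6 15.1]
turn to down/yaw1.72 (deg) [ 0.11 -0.04 -0.04]
```

```bash
python3 -m crank '[[0.6,[-0.0005,0.0005,0.008],[0,0,0]],[0.6,[0,0,0.004],[0,0,0]],[0.6,[0,0,0],[0,0,0]],[0.6,[0,0,0],[0,0,0]],[0.6,[0,0,0.001],[0,0,0]],[0.6,[0,0,0],[0,0,0]],[0.6,[0,0,0],[0,0,0]]]'
python3 go.py 0.4552 0.325 0.0345
```

```text
time: 24.8
tool_pos: [0.4545, 0.325, 0.0356]
ee_rot: [3.141, 0.0, 1.719]
wrist_force: [0.5, 0.1, -1.4]
width: 0.0569
finger_force: 30.0
t 24.8 p [0.4545 0.325  0.0356] rot [3.141 0.    1.719] w 0.0569 ff 30.0 wf [ 0.5  0.1 -1.4]
tool-frame delta mm to [0.4552, 0.325, 0.0345] [-0.1  0.7  1.1]
turn to down/yaw1.72 (deg) [ 0.01  0.   -0.03]
```

```bash
python3 -m crank '[[0.6,[0,0,0.0008],[0,0,0]],[0.6,[0,0,0],[0,0,0]],[0.1,[0,0,0],[0,0,0]],[0.1,[0,0,0],[0,0,0]],[0.1,[0,0,0],[0,0,0]],[0.1,[0,0,0],[0,0,0]],[0.1,[0,0,0],[0,0,0]]]'
python3 -m crank '[[0.1,[0,0,-0.02],[0,0,0]],[0.3,[0,0,-0.03],[0,0,0]],[0.3,[0,0,-0.05],[0,0,0]],[0.3,[0,0,-0.05],[0,0,0]],[0.3,[-0.03,0,0],[0,0,0]],[0.3,[-0.045,0,0],[0,0,0]],[0.3,[-0.045,0,0],[0,0,0]],[0.3,[-0.045,0,0],[0,0,0]]]' >/dev/null
python3 - <<'E'
from bench import vision
from m import *
s=vision.snapshot("top");np.savez("top2.npz",**s)
for n,px,lo,hi,r,pl in[("pump",(178,256),.046,.085,26,.058),("yellow",(470,196),.1,.13,16,.112),("blue",(458,236),.1,.13,16,.112),("green",(453,276),.1,.13,16,.112)]:
    p,uv,d,h=near(s,px,lo,hi,r,pl); print(n,p.round(4),np.round(uv,1),"diam",round(d/s["fx"]*(1.0956-pl)*1000,1),round(float(h),4))
a=s["color"][90:320,130:520];s2=vision.snapshot("side")["color"][90:390,180:460]
o=np.zeros((600,784,3),np.uint8);o[:300,:280]=s2;o[310:540,:390]=a;cv2.imwrite("pics/c2.png",o[:,:400,::-1])
E
python3 go.py 0.42 -0.265 0.185
```

```text
time: 25.5
tool_pos: [0.4545, 0.3249, 0.0347]
ee_rot: [3.141, 0.0, 1.719]
wrist_force: [-0.1, 0.9, -0.7]
width: 0.0844
finger_force: 0.0
t 26.35 p [0.48   0.1537 0.1849] rot [3.141 0.007 1.713] w 0.0656 ff 0.0 wf [ 0.4 -3.  -0.5]
tool-frame delta mm to [0.42, -0.265, 0.185] [-405.9 -119.     2.6]
turn to down/yaw1.72 (deg) [ 0.03  0.38 -0.37]Traceback (most recent call last):
  File "<stdin>", line 5, in <module>
  File "m.py", line 13, in near
    c=max(cv2.findContours(m,0,1)[0],key=cv2.contourArea)
ValueError: max() iterable argument is empty
```

```bash
python3 -m crank '[[0.3,[-0.04,-0.012,0],[0,0,0]],[0.3,[-0.04,-0.012,0],[0,0,0]],[0.3,[-0.04,-0.012,0],[0,0,0]],[0.3,[-0.03,-0.009,0],[0,0,0]],[0.3,[0,0,0],[0,0,0]],[0.3,[0,0,0],[0,0,0]]]' >/dev/null
python3 - <<'E'
from bench import vision
from m import *
s=vision.snapshot("top");a=s["color"][90:320,130:520];s2=vision.snapshot("side")["color"][90:390,180:460]
o=np.zeros((545,400,3),np.uint8);o[:300,:280]=s2;o[310:540,:390]=a;cv2.imwrite("pics/c2.png",o[:,:,::-1])
for n,px,lo,hi,r,pl in[("pump",(178,256),.046,.085,26,.058),("yellow",(470,196),.1,.13,16,.112),("blue",(458,236),.1,.13,16,.112),("green",(453,276),.1,.13,16,.112)]:
    p,uv,d,h=near(s,px,lo,hi,r,pl); print(n,p.round(4),np.round(uv,1),"diam",round(d/s["fx"]*(1.0956-pl)*1000,1),round(float(h),4))
E
python3 go.py 0.42 -0.265 0.185
```

```text
pump [0.4526 0.3229 0.058 ] [172.3 257.1] diam 60.3 0.0708
yellow [ 0.5835 -0.2961  0.112 ] [470.3 195.4] diam 50.9 0.112
blue [ 0.5003 -0.2784  0.112 ] [462.5 236.4] diam 49.0 0.1121
green [ 0.4181 -0.2623  0.112 ] [455.4 277.7] diam 52.0 0.1121
t 27.05 p [0.4567 0.0077 0.1847] rot [ 3.141e+00 -1.000e-03  1.720e+00] w 0.0661 ff 0.0 wf [-0.3  0.1  0.2]
tool-frame delta mm to [0.42, -0.265, 0.185] [-264.2  -77.    -0.5]
turn to down/yaw1.72 (deg) [ 0.01 -0.03  0.02]
```

View pics/c2.png

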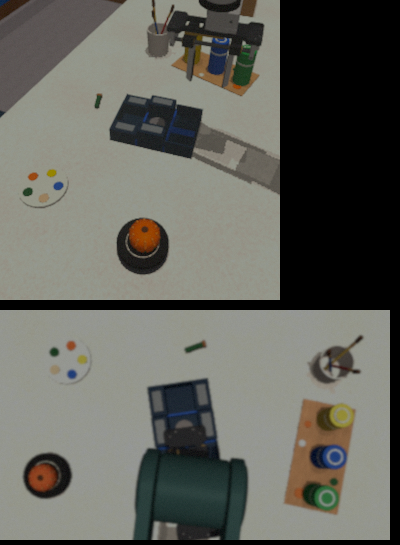

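The pumpkin stands upright on the stand, (172,257) in the top image, within about 3 mm of its centre. All three pots still stand on the paper. Now the returns, green first.

```bash
python3 -m crank '[[0.3,[-0.038,-0.011,0],[0,0,0]],[0.3,[-0.038,-0.011,0],[0,0,0]],[0.3,[-0.038,-0.011,0],[0,0,0]],[0.3,[-0.038,-0.011,0],[0,0,0]],[0.3,[-0.038,-0.011,0],[0,0,0]],[0.3,[-0.038,-0.011,0],[0,0,0]],[0.3,[-0.036,-0.011,0],[0,0,0]],[0.3,[0,0,0.02],[0,0,0]]]' >/dev/null
python3 -m crank '[[0.3,[0,0,0.03],[0,0,0]],[0.3,[0,0,0],[0,0,0]],[0.3,[0,0,0],[0,0,0]],[0.3,[0,0,0],[0,0,0]]]' >/dev/null
python3 go.py 0.42 -0.265 0.079
```

```text
t 28.25 p [ 0.4208 -0.2656  0.1364] rot [3.140e+00 2.000e-03 1.721e+00] w 0.066 ff 0.0 wf [1.  0.1 0.5]
tool-frame delta mm to [0.42, -0.265, 0.079] [ 0.8 -0.8 57.4]
turn to down/yaw1.72 (deg) [0.1  0.11 0.06]
```

```bash
python3 -m crank '[[0.3,[0,0,0.03],[0,0,0]],[0.3,[0,0,0.02],[0,0,0]],[0.3,[0,0,0.006],[0,0,0]],[0.3,[0,0,0],[0,0,0]],[0.3,[0,0,0],[0,0,0]],[0.3,[0,0,0],[0,0,0]],[0.3,[0,0,0],[0,0,0]]]' >/dev/null
python3 go.py
python3 -m crank '[[0.6,[0,0,0],[0,0,0]],[0.6,[0,0,0],[0,0,0]],[0.6,[0,0,0],[0,0,0]],[0.6,[0,0,0],[0,0,0]],[0.6,[0,0,0],[0,0,0]]]'
python3 -m crank '[[0.6,[0,0,-0.01],[0,0,0]],[0.6,[0,0,-0.02],[0,0,0]],[0.6,[0,0,-0.03],[0,0,0]],[0.6,[0,0,-0.03],[0,0,0]],[0.6,[0,0,-0.03],[0,0,0]],[0.6,[0,0,-0.015],[0,0,0]],[0.6,[0,0,0],[0,0,0]]]'
python3 go.py 0.627 0.0325 0.215
```

```text
t 28.95 p [ 0.4202 -0.2663  0.08  ] rot [3.140e+00 2.000e-03 1.719e+00] w 0.0658 ff 0.0 wf [0.2 0.1 0.1]
time: 29.45
tool_pos: [0.4196, -0.2659, 0.0789]
ee_rot: [3.141, 0.0, 1.719]
wrist_force: [0.2, -1.1, 0.7]
width: 0.05
finger_force: 30.0
time: 30.15
tool_pos: [0.4205, -0.2666, 0.2164]
ee_rot: [3.138, 0.004, 1.719]
wrist_force: [-0.1, 1.1, -1.1]
width: 0.0495
finger_force: 30.0
t 30.15 p [ 0.4205 -0.2666  0.2164] rot [3.138 0.004 1.719] w 0.0495 ff 30.0 wf [-0.1  1.1 -1.1]
tool-frame delta mm to [0.627, 0.0325, 0.215] [265.2 248.5   1.3]
turn to down/yaw1.72 (deg) [ 0.2   0.22 -0.03]
```

```bash
python3 -m crank '[[0.6,[0.012,0.011,0],[0,0,0]],[0.6,[0.024,0.023,0],[0,0,0]],[0.6,[0.03,0.028,0],[0,0,0]],[0.6,[0.03,0.028,0],[0,0,0]],[0.6,[0.03,0.028,0],[0,0,0]],[0.6,[0.03,0.028,0],[0,0,0]],[0.6,[0.03,0.028,0],[0,0,0]],[0.6,[0.03,0.028,0],[0,0,0]]]' >/dev/null
python3 -m crank '[[0.6,[0.028,0.026,0],[0,0,0]],[0.6,[0.014,0.014,0],[0,0,0]],[0.6,[0.007,0.006,0],[0,0,0]],[0.6,[0,0,0.02],[0,0,0]],[0.6,[0,0,0.03],[0,0,0]],[0.6,[0,0,0.02],[0,0,0]],[0.6,[0,0,0],[0,0,0]],[0.6,[0,0,0],[0,0,0]]]' >/dev/null
python3 -m crank '[[0.6,[0,0,0],[0,0,0]],[0.6,[0,0,0],[0,0,0]],[0.6,[0,0,0],[0,0,0]],[0.6,[0,0,0],[0,0,0]]]' >/dev/null
python3 go.py 0.627 0.0325 0.0805
```

```text
t 32.15 p [0.6259 0.033  0.1446] rot [3.14  0.    1.719] w 0.0495 ff 30.0 wf [ 0.2 -0.6 -0.6]
tool-frame delta mm to [0.627, 0.0325, 0.0805] [-0.6  0.9 64.1]
turn to down/yaw1.72 (deg) [ 0.08  0.02 -0.04]
```

```bash
python3 -m crank '[[0.6,[0,0,0.02],[0,0,0]],[0.6,[0,0,0.025],[0,0,0]],[0.6,[0,0,0.012],[0,0,0]],[0.6,[0,0,0.004],[0,0,0]],[0.6,[0,0,0],[0,0,0]],[0.6,[0,0,0],[0,0,0]],[0.6,[0,0,0],[0,0,0]],[0.6,[0,0,0],[0,0,0]]]'
python3 go.py 0.627 0.0325 0.0805
```

```text
time: 32.95
tool_pos: [0.6262, 0.033, 0.0838]
ee_rot: [3.14, 0.0, 1.719]
wrist_force: [-0.2, -0.7, -1.9]
width: 0.0501
finger_force: 30.0
t 32.95 p [0.6262 0.033  0.0838] rot [3.14  0.    1.719] w 0.0501 ff 30.0 wf [-0.2 -0.7 -1.9]
tool-frame delta mm to [0.627, 0.0325, 0.0805] [-0.6  0.7  3.3]
turn to down/yaw1.72 (deg) [ 0.11  0.03 -0.03]
```

```bash
python3 -m crank '[[0.6,[0,0,0.0025],[0,0,0]],[0.6,[0,0,0],[0,0,0]],[0.6,[0,0,0],[0,0,0]]]'
python3 -m crank '[[0.3,[0,0,0],[0,0,0]],[0.3,[0,0,0],[0,0,0]],[0.3,[0,0,0],[0,0,0]],[0.3,[0,0,-0.02],[0,0,0]],[0.3,[0,0,-0.03],[0,0,0]],[0.3,[0,0,-0.03],[0,0,0]],[0.3,[0,0,-0.03],[0,0,0]],[0.3,[0,0,0],[0,0,0]]]'
python3 go.py 0.5005 -0.2815 0.19
```

```text
time: 33.25
tool_pos: [0.6262, 0.033, 0.081]
ee_rot: [3.14, 0.0, 1.719]
wrist_force: [0.9, -1.1, 1.4]
width: 0.0494
finger_force: 30.0
time: 34.05
tool_pos: [0.628, 0.0329, 0.1961]
ee_rot: [3.132, 0.002, 1.719]
wrist_force: [0.6, 1.0, 0.8]
width: 0.0657
finger_force: 0.0
t 34.05 p [0.628  0.0329 0.1961] rot [3.132e+00 2.000e-03 1.719e+00] w 0.0657 ff 0.0 wf [0.6 1.  0.8]
tool-frame delta mm to [0.5005, -0.2815, 0.19] [-292.1 -172.7    4.9]
turn to down/yaw1.72 (deg) [ 0.57  0.11 -0.03]
```

Green is down on its floor. Next, blue.

```bash
python3 -m crank '[[0.3,[-0.037,-0.022,0],[0,0,0]],[0.3,[-0.037,-0.022,0],[0,0,0]],[0.3,[-0.037,-0.022,0],[0,0,0]],[0.3,[-0.037,-0.022,0],[0,0,0]],[0.3,[-0.037,-0.022,0],[0,0,0]],[0.3,[-0.037,-0.021,0],[0,0,0]],[0.3,[-0.037,-0.021,0],[0,0,0]],[0.3,[-0.033,-0.021,0],[0,0,0]]]' >/dev/null
python3 -m crank '[[0.3,[0,0,0.02],[0,0,0]],[0.3,[0,0,0.03],[0,0,0]],[0.3,[0,0,0],[0,0,0]],[0.3,[0,0,0],[0,0,0]],[0.3,[0,0,0],[0,0,0]],[0.3,[0,0,0],[0,0,0]]]' >/dev/null
python3 go.py 0.5005 -0.2815 0.079
```

```text
t 35.45 p [ 0.4986 -0.2816  0.1419] rot [3.139e+00 2.000e-03 1.720e+00] w 0.0657 ff 0.0 wf [-0.1 -0.2  0.4]
tool-frame delta mm to [0.5005, -0.2815, 0.079] [-0.1  1.7 62.9]
turn to down/yaw1.72 (deg) [0.12 0.12 0.01]
```

```bash
python3 -m crank '[[0.3,[0,0.002,0.03],[0,0,0]],[0.3,[0,0,0.022],[0,0,0]],[0.3,[0,0,0.009],[0,0,0]],[0.3,[0,0,0],[0,0,0]],[0.3,[0,0,0],[0,0,0]],[0.3,[0,0,0],[0,0,0]],[0.3,[0,0,0],[0,0,0]]]' >/dev/null
python3 go.py
python3 -m crank '[[0.6,[0,0,0],[0,0,0]],[0.6,[0,0,0],[0,0,0]],[0.6,[0,0,0],[0,0,0]],[0.6,[0,0,0],[0,0,0]],[0.6,[0,0,0],[0,0,0]]]'
python3 -m crank '[[0.6,[0,0,-0.01],[0,0,0]],[0.6,[0,0,-0.02],[0,0,0]],[0.6,[0,0,-0.03],[0,0,0]],[0.6,[0,0,-0.03],[0,0,0]],[0.6,[0,0,-0.03],[0,0,0]],[0.6,[0,0,-0.015],[0,0,0]],[0.6,[0,0,0],[0,0,0]]]'
python3 go.py 0.4873 0.0455 0.215
```

```text
t 36.15 p [ 0.5004 -0.2816  0.0808] rot [3.140e+00 2.000e-03 1.719e+00] w 0.0656 ff 0.0 wf [-0.9 -0.1 -0.3]
time: 36.65
tool_pos: [0.5001, -0.2812, 0.0796]
ee_rot: [3.141, 0.001, 1.72]
wrist_force: [0.9, 1.9, 1.6]
width: 0.0496
finger_force: 29.9
time: 37.35
tool_pos: [0.5005, -0.2818, 0.217]
ee_rot: [3.138, 0.004, 1.719]
wrist_force: [0.6, 0.0, -1.8]
width: 0.0499
finger_force: 29.9
t 37.35 p [ 0.5005 -0.2818  0.217 ] rot [3.138 0.004 1.719] w 0.0499 ff 29.9 wf [ 0.6  0.  -1.8]
tool-frame delta mm to [0.4873, 0.0455, 0.215] [325.6  35.4   0.9]
turn to down/yaw1.72 (deg) [ 0.19  0.2  -0.04]
```

```bash
python3 -m crank '[[0.6,[0.015,0.002,0],[0,0,0]],[0.6,[0.03,0.003,0],[0,0,0]],[0.6,[0.037,0.004,0],[0,0,0]],[0.6,[0.037,0.004,0],[0,0,0]],[0.6,[0.037,0.004,0],[0,0,0]],[0.6,[0.037,0.004,0],[0,0,0]],[0.6,[0.037,0.004,0],[0,0,0]],[0.6,[0.037,0.004,0],[0,0,0]]]' >/dev/null
python3 -m crank '[[0.6,[0.032,0.003,0],[0,0,0]],[0.6,[0.018,0.002,0],[0,0,0]],[0.6,[0.008,0.001,0],[0,0,0]],[0.6,[0,0,0.02],[0,0,0]],[0.6,[0,0,0.03],[0,0,0]],[0.6,[0,0,0.02],[0,0,0]],[0.6,[0,0,0],[0,0,0]],[0.6,[0,0,0],[0,0,0]]]' >/dev/null
python3 -m crank '[[0.6,[0,0,0],[0,0,0]],[0.6,[0,0,0],[0,0,0]],[0.6,[0,0,0],[0,0,0]],[0.6,[0,0,0],[0,0,0]]]' >/dev/null
python3 go.py 0.4873 0.0455 0.0815
```

```text
t 39.35 p [0.4866 0.0455 0.1449] rot [3.14  0.    1.719] w 0.0495 ff 29.9 wf [ 0.3 -0.2 -1.6]
tool-frame delta mm to [0.4873, 0.0455, 0.0815] [-0.   0.7 63.4]
turn to down/yaw1.72 (deg) [ 0.08  0.02 -0.04]
```

```bash
python3 -m crank '[[0.6,[0,0,0.02],[0,0,0]],[0.6,[0,0,0.025],[0,0,0]],[0.6,[0,0,0.012],[0,0,0]],[0.6,[0,0,0.004],[0,0,0]],[0.6,[0,0,0],[0,0,0]],[0.6,[0,0,0],[0,0,0]],[0.6,[0,0,0],[0,0,0]],[0.6,[0,0,0],[0,0,0]]]'
python3 go.py 0.4873 0.0455 0.0815
```

```text
time: 40.15
tool_pos: [0.4868, 0.0455, 0.0842]
ee_rot: [3.14, 0.0, 1.719]
wrist_force: [-0.4, -0.5, -2.5]
width: 0.0494
finger_force: 29.9
t 40.15 p [0.4868 0.0455 0.0842] rot [3.14  0.    1.719] w 0.0494 ff 29.9 wf [-0.4 -0.5 -2.5]
tool-frame delta mm to [0.4873, 0.0455, 0.0815] [-0.1  0.5  2.7]
turn to down/yaw1.72 (deg) [ 0.11  0.02 -0.03]
```

```bash
python3 -m crank '[[0.6,[0,0,0.0025],[0,0,0]],[0.6,[0,0,0],[0,0,0]],[0.6,[0,0,0],[0,0,0]]]'
python3 -m crank '[[0.3,[0,0,0],[0,0,0]],[0.3,[0,0,0],[0,0,0]],[0.3,[0,0,0],[0,0,0]],[0.3,[0,0,-0.02],[0,0,0]],[0.3,[0,0,-0.03],[0,0,0]],[0.3,[0,0,-0.03],[0,0,0]],[0.3,[0,0,-0.03],[0,0,0]],[0.3,[0,0,0],[0,0,0]]]'
python3 go.py 0.586 -0.299 0.19
```

```text
time: 40.45
tool_pos: [0.4871, 0.0455, 0.0815]
ee_rot: [3.139, 0.0, 1.719]
wrist_force: [2.0, 0.2, 0.5]
width: 0.0498
finger_force: 30.0
time: 41.25
tool_pos: [0.4886, 0.0455, 0.1957]
ee_rot: [3.132, 0.002, 1.719]
wrist_force: [-0.0, -0.1, 0.1]
width: 0.0661
finger_force: 0.0
t 41.25 p [0.4886 0.0455 0.1957] rot [3.132e+00 2.000e-03 1.719e+00] w 0.0661 ff 0.0 wf [-0.  -0.1  0.1]
tool-frame delta mm to [0.586, -0.299, 0.19] [-355.1   45.2    6.7]
turn to down/yaw1.72 (deg) [ 0.53  0.1  -0.03]
```

Now yellow.

```bash
python3 -m crank '[[0.3,[-0.045,0.006,0],[0,0,0]],[0.3,[-0.045,0.006,0],[0,0,0]],[0.3,[-0.045,0.006,0],[0,0,0]],[0.3,[-0.045,0.006,0],[0,0,0]],[0.3,[-0.045,0.006,0],[0,0,0]],[0.3,[-0.045,0.006,0],[0,0,0]],[0.3,[-0.045,0.006,0],[0,0,0]],[0.3,[-0.04,0.005,0],[0,0,0]]]' >/dev/null
python3 -m crank '[[0.3,[0,0,0.02],[0,0,0]],[0.3,[0,0,0.03],[0,0,0]],[0.3,[0,0,0],[0,0,0]],[0.3,[0,0,0],[0,0,0]],[0.3,[0,0,0],[0,0,0]],[0.3,[0,0,0],[0,0,0]]]' >/dev/null
python3 go.py 0.586 -0.299 0.079
```

```text
t 42.65 p [ 0.5861 -0.2988  0.1429] rot [3.139e+00 2.000e-03 1.720e+00] w 0.0657 ff 0.0 wf [-0.6 -0.1  0. ]
tool-frame delta mm to [0.586, -0.299, 0.079] [-0.1 -0.3 63.9]
turn to down/yaw1.72 (deg) [ 0.15  0.14 -0.  ]
```

```bash
python3 -m crank '[[0.3,[0,0,0.03],[0,0,0]],[0.3,[0,0,0.022],[0,0,0]],[0.3,[0,0,0.01],[0,0,0]],[0.3,[0,0,0],[0,0,0]],[0.3,[0,0,0],[0,0,0]],[0.3,[0,0,0],[0,0,0]],[0.3,[0,0,0],[0,0,0]]]' >/dev/null
python3 go.py
python3 -m crank '[[0.6,[0,0,0],[0,0,0]],[0.6,[0,0,0],[0,0,0]],[0.6,[0,0,0],[0,0,0]],[0.6,[0,0,0],[0,0,0]],[0.6,[0,0,0],[0,0,0]]]'
python3 -m crank '[[0.6,[0,0,-0.01],[0,0,0]],[0.6,[0,0,-0.02],[0,0,0]],[0.6,[0,0,-0.03],[0,0,0]],[0.6,[0,0,-0.03],[0,0,0]],[0.6,[0,0,-0.03],[0,0,0]],[0.6,[0,0,-0.015],[0,0,0]],[0.6,[0,0,0],[0,0,0]]]'
python3 go.py 0.4971 -0.0195 0.215
```

```text
t 43.35 p [ 0.5861 -0.2992  0.0805] rot [3.139e+00 2.000e-03 1.719e+00] w 0.0659 ff 0.0 wf [-0.9  0.8  0. ]
time: 43.85
tool_pos: [0.5855, -0.2987, 0.0791]
ee_rot: [3.141, 0.001, 1.719]
wrist_force: [0.6, -0.4, 2.2]
width: 0.0497
finger_force: 30.0
time: 44.55
tool_pos: [0.5862, -0.2992, 0.2168]
ee_rot: [3.138, 0.004, 1.719]
wrist_force: [-0.1, -1.3, -1.3]
width: 0.0495
finger_force: 30.0
t 44.55 p [ 0.5862 -0.2992  0.2168] rot [3.138 0.004 1.719] w 0.0495 ff 30.0 wf [-0.1 -1.3 -1.3]
tool-frame delta mm to [0.4971, -0.0195, 0.215] [289.8 -46.6   0.6]
turn to down/yaw1.72 (deg) [ 0.23  0.21 -0.03]
```

```bash
python3 -m crank '[[0.6,[0.015,-0.002,0],[0,0,0]],[0.6,[0.03,-0.005,0],[0,0,0]],[0.6,[0.035,-0.006,0],[0,0,0]],[0.6,[0.035,-0.006,0],[0,0,0]],[0.6,[0.035,-0.006,0],[0,0,0]],[0.6,[0.035,-0.006,0],[0,0,0]],[0.6,[0.035,-0.005,0],[0,0,0]],[0.6,[0.03,-0.005,0],[0,0,0]]]' >/dev/null
python3 -m crank '[[0.6,[0.02,-0.003,0],[0,0,0]],[0.6,[0.014,-0.002,0],[0,0,0]],[0.6,[0.006,-0.001,0],[0,0,0]],[0.6,[0,0,0.02],[0,0,0]],[0.6,[0,0,0.03],[0,0,0]],[0.6,[0,0,0.02],[0,0,0]],[0.6,[0,0,0],[0,0,0]],[0.6,[0,0,0],[0,0,0]]]' >/dev/null
python3 -m crank '[[0.6,[0,0,0],[0,0,0]],[0.6,[0,0,0],[0,0,0]],[0.6,[0,0,0],[0,0,0]],[0.6,[0,0,0],[0,0,0]]]' >/dev/null
python3 go.py 0.4971 -0.0195 0.081
```

```text
t 46.55 p [ 0.4962 -0.0189  0.1444] rot [3.140e+00 1.000e-03 1.719e+00] w 0.0499 ff 30.0 wf [ 0.   0.6 -1.7]
tool-frame delta mm to [0.4971, -0.0195, 0.081] [-0.7  0.7 63.4]
turn to down/yaw1.72 (deg) [ 0.07  0.03 -0.03]
```

```bash
python3 -m crank '[[0.6,[0,0.0005,0.02],[0,0,0]],[0.6,[0,0,0.025],[0,0,0]],[0.6,[0,0,0.012],[0,0,0]],[0.6,[0,0,0.004],[0,0,0]],[0.6,[0,0,0],[0,0,0]],[0.6,[0,0,0],[0,0,0]],[0.6,[0,0,0],[0,0,0]],[0.6,[0,0,0],[0,0,0]]]'
python3 go.py 0.4971 -0.0195 0.081
```

```text
time: 47.35
tool_pos: [0.4969, -0.0188, 0.0837]
ee_rot: [3.14, 0.001, 1.719]
wrist_force: [1.0, 0.0, -1.4]
width: 0.0495
finger_force: 30.0
t 47.35 p [ 0.4969 -0.0188  0.0837] rot [3.140e+00 1.000e-03 1.719e+00] w 0.0495 ff 30.0 wf [ 1.   0.  -1.4]
tool-frame delta mm to [0.4971, -0.0195, 0.081] [-0.7  0.1  2.7]
turn to down/yaw1.72 (deg) [ 0.1   0.04 -0.03]
```

```bash
python3 -m crank '[[0.6,[0,0,0.0025],[0,0,0]],[0.6,[0,0,0],[0,0,0]],[0.6,[0,0,0],[0,0,0]]]'
python3 -m crank '[[0.3,[0,0,0],[0,0,0]],[0.3,[0,0,0],[0,0,0]],[0.3,[0,0,0],[0,0,0]],[0.3,[0,0,-0.02],[0,0,0]],[0.3,[0,0,-0.03],[0,0,0]],[0.3,[0,0,-0.04],[0,0,0]],[0.3,[0,0,-0.04],[0,0,0]],[0.3,[-0.04,0,0],[0,0,0]]]' >/dev/null
python3 -m crank '[[0.3,[-0.045,0,0],[0,0,0]],[0.3,[-0.045,0,0],[0,0,0]],[0.3,[-0.045,0,0],[0,0,0]],[0.3,[-0.045,0,0],[0,0,0]],[0.3,[-0.045,0,0],[0,0,0]],[0.3,[-0.03,0,0],[0,0,0]],[0.3,[0,0,0],[0,0,0]],[0.3,[0,0,0],[0,0,0]]]'
python3 - <<'E'
from bench import vision
from m import *
s=vision.snapshot("top");a=s["color"][90:320,130:520];s2=vision.snapshot("side")["color"][90:390,180:460]
o=np.zeros((545,400,3),np.uint8);o[:300,:280]=s2;o[310:540,:390]=a;cv2.imwrite("pics/c3.png",o[:,:,::-1])
for n,px,lo,hi,r,pl in[("green",(310,174),.1,.13,16,.114),("blue",(302,242),.1,.13,16,.114),("yellow",(334,238),.1,.13,16,.114),("pump",(172,257),.046,.085,26,.058)]:
    p,uv,d,h=near(s,px,lo,hi,r,pl); print(n,p.round(4),np.round(uv,1),"diam",round(d/s["fx"]*(1.0956-pl)*1000,1),round(float(h),4))
E
```

```text
time: 47.65
tool_pos: [0.4971, -0.0188, 0.0809]
ee_rot: [3.139, 0.001, 1.719]
wrist_force: [2.1, 0.1, 0.6]
width: 0.0498
finger_force: 30.0
time: 49.25
tool_pos: [0.5397, -0.3105, 0.2094]
ee_rot: [-3.141, -0.002, 1.718]
wrist_force: [-1.2, -0.1, 0.4]
width: 0.0657
finger_force: 0.0
green [0.6233 0.0349 0.114 ] [307.6 174.8] diam 49.4 0.114
blue [0.4865 0.0446 0.114 ] [302.2 242.1] diam 49.9 0.1142
yellow [ 0.4956 -0.0184  0.114 ] [333.4 237.8] diam 49.7 0.1144
pump [0.4525 0.3227 0.058 ] [172.4 257.1] diam 60.5 0.0706
```

View pics/c3.png

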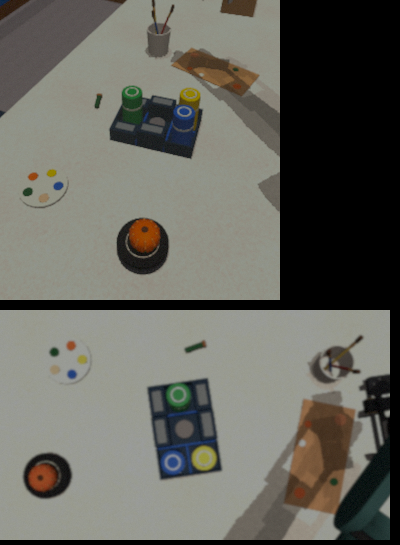

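The pots stand upright in their own cells, green (308,175), blue (302,242) and yellow (333,238), each within about 4 mm of its start. The pumpkin is centred on the stand, the bystanders are in place and the arm is clear. Handing in.

```bash
python3 -c "
from bench import robot
print(robot.close_job())"
```

```text
the job is handed in; nothing more can be done
None
```

I handed the job in at about 49 s of the 147 s: in the last camera check all three pots were upright in their own cells within about 4 mm of their starts, the pumpkin was about 3 mm off the stand's middle, and the brush cup, palette and stem looked unmoved; the hand-in returned no verdict.

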